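# Lift a flat pack onto the scan rest and scan it

## Task

Pick up the flat lifter by its upright grip, slide its blade under the flat pack lying on the low rack and lift the pack off. Set it down centred and square on the raised rest in front of the clamped barcode scanner, draw the lifter out and lay it back flat on the bench, then squeeze the scanner's trigger fully home and let it go. The film on the pack is fresh: carry it only on the lifter, level, never touch it with the gripper or let it fall to the bench, and leave the tape roll, the bottle and the stapler where they are.

Things in the scene. Friction and masses are not known exactly. Their poses are not given: they have to be found in the camera images.
- lifter: Flat lifter (spatula), 160 g: steel blade 3 mm thick, 60 mm wide, x = -20 to +115 mm, lying flat on the bench; on its rear an upright black grip block, 60 mm long (x -30 to +30), 14 mm thick (y), top 70 mm above the underside: take it from above, fingers closing along y. Origin: on the blade's underside, below the middle of the grip; x points to the blade's tip, z up.
- pack: Flat shrink-wrapped cardboard pack, 100 mm (x) by 150 mm (y) by 14 mm high, about 180 g, too wide to grip; code labels on top and on both short ends. Origin: centre of its underside; z up. It starts lying across the rack's two rails, its long side across them, its underside 22 mm above the bench.
- rack: Low aluminium rack fixed to the bench: two rails along its x, 120 mm long, 10 mm wide, 22 mm high, centred at y = -60 and +60 mm (110 mm clear between), joined at the far end (x = +66 mm) by a crossbar 10 mm high. Between the rails is bare bench; the near end (-x, towards the robot) is open. Origin: on the bench, midway between the rails; z up.
- station: Scan station fixed to the bench: base plate 6 mm thick (x -45 to +65, y -190 to +170 mm) with the raised rest on its +y side and, on its -y side, a pistol-shaped barcode scanner clamped lying on its side, top 98 mm high, its window facing the rest (+y), its grip pointing level to -x (the robot). Origin: underside of the base plate, at bench height; z up.
- rest (a point): Centre of the raised rest, level with the top of its two walls, 62 mm above the bench; axes as the station's. The walls run along x, 110 mm long, 10 mm thick, centred at y = -60 and +60 mm (110 mm clear between), open at both ends, free down to the base plate. The pack belongs across both walls, its origin here, its x along the station's x.
- scanner_grip (a point): Middle of the scanner's fixed pistol grip, 70 mm above the bench; axes as the station's. The grip is 95 mm long (x), 28 mm thick (y), 24 mm high (z), with 52 mm of free space between it and the bench. The trigger lies along its +y side.
- trigger_face (a point): Point on the outer (+y) face of the trigger, 43 mm from its hinge at the barrel. The trigger is a black paddle 60 mm long (along the grip), 18 mm high; its outer face starts 38 mm from the grip's middle plane and moves 11 mm here towards the grip. Grip and trigger are 52 mm wide together: squeeze from above, one finger on this face, the other on the grip's -y side.
- trigger (a joint): Trigger angle in rad: 0 released, 0.25 fully squeezed; a spring returns it (about 5 N at the face to press it home).
- tape_roll: Bystander: roll of clear tape standing on its flat side, 100 mm across, 48 mm high; origin at the centre of its underside.
- drink: Bystander: small blue drinking bottle, 62 mm across, 135 mm high; origin at the centre of its underside.
- stapler: Bystander: stapler, 130 mm long, 44 mm high; origin at the centre of its underside.
There are look-alikes about, which are no part of the job. There is more than one size of the rack; the job needs the largest.

How it is judged:
By the outcome, as a careful person would: the job done as asked, in the order asked, and still so for the second after the job is handed in, with the robot touching nothing.
It also fails if it takes over 64 s, if anything falls off the work surface, if the arm or the gripper's body presses on something with over 40 N, if the wrist force passes 120 N, or if a joint passes its speed limit or range.

## Robot

A 7-joint arm with a two-finger parallel gripper is mounted at the origin on the work surface. World frame = base frame: x ahead of the robot, y to its left, z up, the work surface at z = 0. Lengths are in m, angles in rad, forces in N, time in s.
With the tool pointing down it reaches from about 0.35 to 0.775 m from the base axis. Payload 3.1 kg.
Tool frame: the origin (TCP) lies midway between the tips of the shut fingers; the grasp point (between the pads) lies 19 mm behind it; z points along the fingers, y is the line along which they close (so a half turn about z gives the same grasp; the last joint's range is limited). The gripper opens to 85 mm and grips with 20 to 120 N. Pads are 22 mm wide; open, the fingers measure 114 mm over their backs; the gripper's body (76 mm by 85 mm) begins 54 mm behind the grasp point. The pads swing forward as they close: fully open they stand 13 mm farther back than shut.
Start: joints at [-1.294, 0.311, 0.014, 1.512, -0.004, 1.319, -0.027], TCP at [0.172, 0.522, 0.231] pointing down, gripper open.
Joint ranges: [-2.7, 2.7], [-0.3, 1.91], [-1.27, 1.3], [0.12, 2.57], [-1.44, 4.58], [0.2, 2.03], [-3.05, 3.05]. Speed limits (rad/s): [2.79, 2.79, 3.14, 3.14, 3.14, 3.14, 3.14].

## Interface

Orientations are given as [roll, pitch, yaw] about the fixed x, y, z axes, in that order (R = Rz(yaw) Ry(pitch) Rx(roll)).
In Python, from workcell import arm gives the robot as it stands.
- The arm moves only by the tool servo_tool, never from a script. Its argument "rows" is a list of rows, each a list of 3 entries, a list of its own where there are three numbers: the shift along the world's x, y, z in mm, then the turn, a rotation vector about the world's x, y, z in rad, then the gripper command: -1 is shut, 1 is fully open, values between are in proportion. A call has exactly 5 rows; each row is the pose to reach, as a shift and turn from the pose commanded when the call began; what a row does not reach only later rows make up. A row lasts 1/12 s, in which the tool goes at most 41.7 mm and 7.16 degrees, less where a joint would pass 70% of its speed; a pose out of reach is approached as far as the arm can. A call with a gripper value outside its range is refused whole. The fingers move at their own pace and stop on an object; "squeeze" is the grip in N (left out, the last holds). Time passes only in rows, so rows that repeat a pose let the fingers close, or fill a call up. It gives the time, the measured TCP pose, the force, the opening and the grip force at its end, in the units of the state.
- arm.get_obs(): the state, without advancing time (a new reading comes with each control period).
- arm.grab_frame(name): name is "scene" or "top" or "wrist"; returns the picture (384x512x3 uint8, red, green, blue); there is no depth.
- arm.get_calibration(name): a dict with "fx", "fy", "cx", "cy" (pixels), "k1" (the pictures are not rectified: a ray, as slopes to the right and down, at radius r is drawn at 1 + k1 r^2 times it, then the intrinsics apply), "R" (3x3) and "t" (3): a world point X has camera coordinates R X + t. Camera axes: x right, y down, z forward; pixel columns grow to the right and rows downward; lengths in m; the calibration is good to about 2 mm. A picture is of the moment at which its call begins: read the wrist's pose just before it. get_calibration takes no time and is no camera call; for the wrist camera it gives the pose at the moment of the call.
- arm.job_done(): hands the job in; it is judged then, once.
The state is a dict: "clock": time; "qpos": joint angles; "qd": joint speeds; "joint_torque": joint torques, N m; "tcp_pos": TCP position; "tcp_rot": TCP orientation; "contact_force": force on the tool from outside, world axes, zero at the start; "torque": the same for the moment, N m; "opening": opening from 0.0 (shut) to 1.0 (fully open); "grasp_force": force on a finger pad.
Only numpy, scipy, OpenCV 4.12 (cv2) and the standard library are available. Lean on these libraries where they do the work, as an engineer would, in place of code of your own. Each camera call takes 0.05 s, during which the arm holds its last target. There are 200 camera calls.

## Working session

There is one attempt and no reset: what is moved stays moved. The work goes in short steps, Python scripts to look and compute and a tool call to move; the robot and the scene stay as the last step left them, time stands still between calls to the robot, and variables do not carry over. Pictures are saved under pics/ and viewed, at most 10 in all, crops included, and the job is handed in when it is done.

Besides the shell and the picture viewer there is one more tool, called after "Emit:" as name(argument=value, ...), one argument or row to a line, values as JSON. servo_tool: Moves the arm, as the interface text tells. Its arguments: {"type":"object","properties":{"rows":{"type":"array","items":{"type":"array"}},"squeeze":{"type":"number"}},"required":["rows"]}

```bash
ls; mkdir -p pics
python3 - <<'E'
from workcell import arm
import cv2,numpy as np
o=arm.get_obs();print(o['clock'],o['tcp_pos'],o['tcp_rot'],o['opening'])
ims=[]
for n in("scene","top"):
    im=arm.grab_frame(n)[:,:,::-1];cv2.imwrite(f"pics/{n}0.png",im)
    c=arm.get_calibration(n);print(n,{k:np.round(v,3).tolist() for k,v in c.items()})
E
```

```text
pics
0.0 [0.17213024 0.52159171 0.2302064 ] [-3.13920222e+00  1.03232417e-04  2.82288757e+00] 0.9966683150930044
scene {'fx': 435.438, 'fy': 435.438, 'cx': 252.331, 'cy': 192.876, 'k1': -0.093, 'R': [[0.434, 0.901, 0.022], [0.627, -0.285, -0.725], [-0.647, 0.329, -0.688]], 't': [-0.249, -0.31, 1.953]}
top {'fx': 372.118, 'fy': 372.118, 'cx': 254.118, 'cy': 190.187, 'k1': 0.034, 'R': [[-0.024, -1.0, -0.011], [-0.994, 0.025, -0.103], [0.103, 0.009, -0.995]], 't': [-0.009, 0.582, 1.229]}
```

View pics/scene0.png

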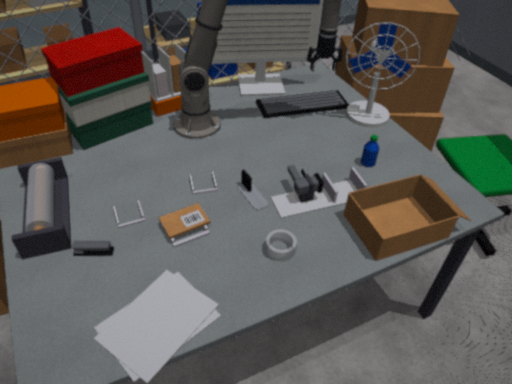

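View pics/top0.png

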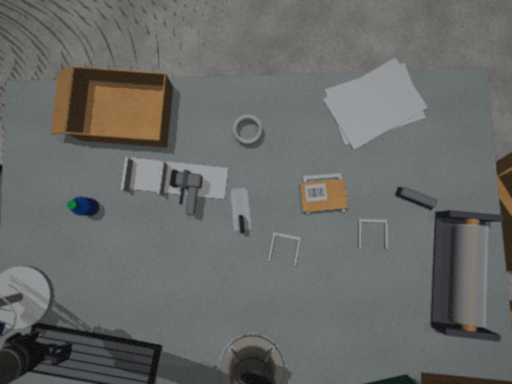

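Scene/top pictures. Rack candidates in the top view are: the pack-bearing rack (323,195), and two empty frames at (284,250) and (373,233). The first fits, since it carries the pack and is the widest. The lifter is at (241,212) with its grip at the near end. The station is at (175,178) with its rest to the left (+y), the tape roll at (248,130), the bottle at (84,206) and the stapler at (416,197). I'll confirm in an enlarged crop.

Run:
```python
import cv2
im=cv2.imread("pics/top0.png")[145:275,110:400]
a=cv2.resize(im,(798,358),interpolation=cv2.INTER_CUBIC)
cv2.imwrite("pics/crop1.png",a)
```

```text
(no output)
```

View pics/crop1.png

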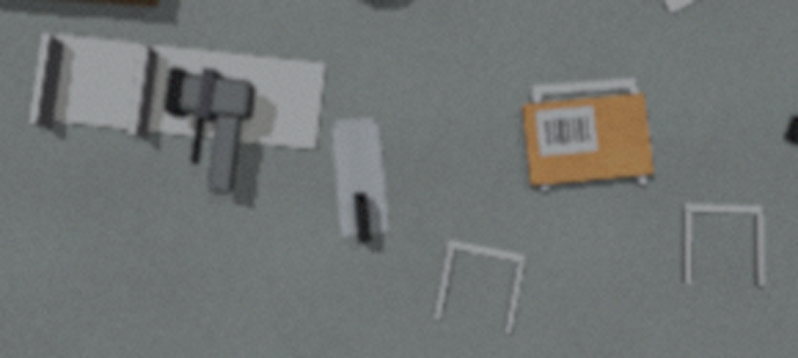

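The crop confirms it: the pack lies on the widest rack, crossbar on the far side, open end towards the robot. The station's walls and scanner, and the lifter with its grip at the near end, are as described.

```bash
cat > h.py <<'E'
import numpy as np,cv2
def cast(c,px,z):
    px=np.atleast_2d(np.array(px,float));d=np.zeros((len(px),2))
    d[:,0]=(px[:,0]-c['cx'])/c['fx'];d[:,1]=(px[:,1]-c['cy'])/c['fy']
    u=d.copy()
    for _ in range(20):u=d/(1+c['k1']*(u**2).sum(1,keepdims=True))
    R=np.array(c['R']);t=np.array(c['t']);o=-R.T@t
    w=np.c_[u,np.ones(len(u))]@R
    s=(z-o[2])/w[:,2]
    return (o+s[:,None]*w)
def proj(c,X):
    q=np.atleast_2d(X)@np.array(c['R']).T+np.array(c['t']);u=q[:,:2]/q[:,2:]
    u=u*(1+c['k1']*(u**2).sum(1,keepdims=True));return u*[c['fx'],c['fy']]+[c['cx'],c['cy']]
E
python3 - <<'E'
from workcell import arm
from h import *
c=arm.get_calibration("top");np.set_printoptions(precision=4,suppress=True)
f=lambda L:np.array(L)/2.752+[110,145]
def quad(n,L,z):
    P=cast(c,f(L),z);print(n,P[:,:2].tolist(),'\n centre',P[:,:2].mean(0))
    for i in range(len(P)):
        d=P[(i+1)%len(P)]-P[i];print('  len %.3f ang %.1f'%(np.hypot(*d[:2]),np.degrees(np.arctan2(d[1],d[0]))))
quad('pack',[(524,103),(643,93),(653,175),(530,187)],.036)
quad('plate',[(45,33),(325,63),(317,150),(30,123)],.006)
quad('blade',[(333,120),(376,118),(387,233),(342,236)],.003)
quad('gripTop',[(359,194),(362,240)],.07)
quad('rackfar',[(533,84),(635,79)],.01)
w=arm.get_calibration("wrist");R=np.array(w['R']);print('wcam',-R.T@w['t'],R, w['fx'],w['cx'],w['cy'],w['k1'])
E
```

```text
pack [[0.602986104044324, -0.1792126076008721], [0.6115943693911625, -0.3245233251307613], [0.5112394419882933, -0.33169135413195505], [0.5002216875983105, -0.1827034077225672]] 
 centre [ 0.5565 -0.2545]
  len 0.146 ang -86.6
  len 0.101 ang -175.9
  len 0.149 ang 94.2
  len 0.103 ang 1.9
plate [[0.7108349788527477, 0.41895549487117123], [0.6637290364317567, 0.06591010471242278], [0.5539811883293023, 0.07775087489849435], [0.5968814556067026, 0.4364721596722562]] 
 centre [0.6314 0.2498]
  len 0.356 ang -97.6
  len 0.110 ang 173.8
  len 0.361 ang 83.2
  len 0.115 ang -8.7
blade [[0.5915246865908831, 0.05730300265553878], [0.5927010298722853, 0.00321032352846351], [0.44875683524525584, -0.007334945284585382], [0.44639684892842224, 0.048617661631146]] 
 centre [0.5198 0.0254]
  len 0.054 ang -88.8
  len 0.144 ang -175.8
  len 0.056 ang 92.4
  len 0.145 ang 3.4
gripTop [[0.4955004487553781, 0.023324787614019835], [0.44144523432035365, 0.020865599752236827]] 
 centre [0.4685 0.0221]
  len 0.054 ang -177.4
  len 0.054 ang 2.6
rackfar [[0.6297869411036653, -0.19434669704761975], [0.6327970234397121, -0.3215128206695018]] 
 centre [ 0.6313 -0.2579]
  len 0.127 ang -88.6
  len 0.127 ang 91.4
wcam [0.0963 0.5469 0.3741] [[ 0.3139  0.9495 -0.0014]
 [ 0.9021 -0.2978  0.3124]
 [ 0.2962 -0.0993 -0.95  ]] 346.3063239184801 254.2700309986673 186.94364273561592 -0.049384039226204254
```

Emit:
servo_tool(
  rows=[
    [[20,-34,0],[0,0,0.03],1],
    [[40,-68,0],[0,0,0.06],1],
    [[60,-102,0],[0,0,0.09],1],
    [[80,-136,0],[0,0,0.12],1],
    [[100,-170,0],[0,0,0.15],1],
  ],
  squeeze=100,
)

```text
clock: 0.52
tcp_pos: [0.2728, 0.3503, 0.2308]
tcp_rot: [-3.141, -0.0, 2.975]
contact_force: [0.9, 0.2, 0.4]
opening: 1.002
grasp_force: 0.0
```

Emit:
servo_tool(
  rows=[
    [[20,-34,0],[0,0,0.03],1],
    [[40,-68,0],[0,0,0.06],1],
    [[60,-102,0],[0,0,0.09],1],
    [[80,-136,0],[0,0,0.12],1],
    [[100,-170,0],[0,0,0.15],1],
  ],
)

```text
clock: 0.93
tcp_pos: [0.3726, 0.1803, 0.2311]
tcp_rot: [3.141, -0.0, 3.125]
contact_force: [0.6, 0.2, 0.4]
opening: 1.0
grasp_force: 0.0
```

Emit:
servo_tool(
  rows=[
    [[20,-34,-10],[0,0,0.03],1],
    [[40,-68,-20],[0,0,0.06],1],
    [[60,-102,-30],[0,0,0.07],1],
    [[80,-136,-40],[0,0,0.07],1],
    [[96,-160,-50],[0,0,0.07],1],
  ],
)

```text
clock: 1.35
tcp_pos: [0.4691, 0.0182, 0.1809]
tcp_rot: [-3.14, 0.001, -3.094]
contact_force: [0.6, 0.4, 0.2]
opening: 1.001
grasp_force: 0.0
```

Emit:
servo_tool(
  rows=[
    [[0,0,0],[0,0,0],1],
    [[0,0,0],[0,0,0],1],
    [[0,0,0],[0,0,0],1],
    [[0,0,0],[0,0,0],1],
    [[0,0,0],[0,0,0],1],
  ],
)

```text
clock: 1.77
tcp_pos: [0.468, 0.0241, 0.1815]
tcp_rot: [3.141, 0.0, -3.087]
contact_force: [0.2, 0.3, -0.0]
opening: 1.002
grasp_force: 0.0
```

Run:
```python
from workcell import arm
from h import *
o=arm.get_obs();c=arm.get_calibration("wrist");im=arm.grab_frame("wrist")
cv2.imwrite("pics/w1.png",im[:,:,::-1]);print(o['clock'],o['tcp_pos'],o['tcp_rot'],o['qpos'],o['contact_force'])
print(proj(c,[[.4685,.0221,.07],[.4955,.0233,.07],[.4414,.0208,.07],[.58,.03,.003]]))
```

```text
1.7667 [0.46803098 0.02409767 0.18154915] [ 3.14058202e+00  2.51127834e-04 -3.08705090e+00] [-0.52019655  0.19075323  0.50286859  1.81887346 -0.10108683  1.15677681
  1.6410811 ] [ 0.23752187  0.33019623 -0.03130764]
[[251.52733894 182.39123833]
 [251.28691316 214.71725321]
 [251.65952813 147.83409654]
 [253.9627503  263.99204651]]
```

View pics/w1.png

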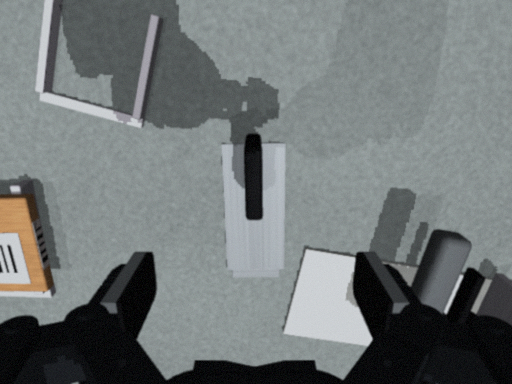

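The wrist view shows the grip block at (253,178) and the blade with its rear edge at (223–286,143) and its front at (228–284,270). The pack is at the left edge and the scanner at lower right.

Run:
```python
from workcell import arm
from h import *
np.set_printoptions(precision=4,suppress=True)
c=arm.get_calibration("wrist");im=cv2.imread("pics/w1.png")
P=cast(c,[(222.5,143),(286,143),(284,270),(228,270),(229,276),(280,276)],.003)[:,:2];print(P)
a=(P[0]+P[1])/2;b=(P[2]+P[3])/2;d=b-a;print('blade axis yaw',np.degrees(np.arctan2(d[1],d[0])),np.linalg.norm(d),np.linalg.norm(P[1]-P[0]),np.linalg.norm(P[2]-P[3]),'mid',a,b)
u=d/np.linalg.norm(d);print('origin from rear',a+.02*u)
m=(im.max(2)<50).astype(np.uint8);m[:125]=0;m[235:]=0;m[:,:235]=0;m[:,270:]=0
m=cv2.morphologyEx(m,cv2.MORPH_OPEN,np.ones((3,3)))
for r in range(135,222,8):
    x=np.where(m[r])[0];print(r,x.min() if len(x) else None,x.max() if len(x) else None,end='; ')
G=cast(c,[(253.5,150),(253.5,215),(253.5,135),(253.5,220)],.07)[:,:2];print(G)
```

```text
[[ 0.4523 -0.0068]
 [ 0.4491  0.053 ]
 [ 0.5858  0.0622]
 [ 0.589   0.0025]
 [ 0.5963  0.0038]
 [ 0.5934  0.0585]]
blade axis yaw 3.8612649084220374 0.13697812636949055 0.0598107667018054 0.05980375753590701 mid [0.4507 0.0231] [0.5874 0.0323]
origin from rear [0.4707 0.0244]
135 246 259; 143 245 260; 151 244 260; 159 244 261; 167 245 261; 175 245 261; 183 245 261; 191 246 261; 199 246 261; 207 246 261; 215 247 261; [[0.4431 0.0221]
 [0.4958 0.0249]
 [0.4318 0.0215]
 [0.5001 0.0251]]
```

Emit:
servo_tool(
  rows=[
    [[2,0,-35],[0,0,0.009],1],
    [[2,0,-70],[0,0,0.009],1],
    [[2,0,-105],[0,0,0.009],1],
    [[2,0,-135],[0,0,0.009],1],
    [[2,0,-152],[0,0,0.009],1],
  ],
)

```text
clock: 2.23
tcp_pos: [0.4677, 0.0234, 0.0264]
tcp_rot: [3.141, -0.005, -3.079]
contact_force: [-0.7, -0.7, 0.7]
opening: 0.998
grasp_force: 0.0
```

Emit:
servo_tool(
  rows=[
    [[0,0,0],[0,0,0],1],
    [[0,0,0],[0,0,0],0.3],
    [[0,0,0],[0,0,0],-0.5],
    [[0,0,0],[0,0,0],-1],
    [[0,0,0],[0,0,0],-1],
  ],
)

```text
clock: 2.65
tcp_pos: [0.4719, 0.0226, 0.0309]
tcp_rot: [3.141, 0.004, -3.081]
contact_force: [-0.4, -0.2, 0.2]
opening: 0.453
grasp_force: 0.0
```

Emit:
servo_tool(
  rows=[
    [[0,0,0],[0,0,0],-1],
    [[0,0,0],[0,0,0],-1],
    [[0,0,0],[0,0,0],-1],
    [[0,0,0],[0,0,0],-1],
    [[0,0,0],[0,0,0],-1],
  ],
)

```text
clock: 3.07
tcp_pos: [0.471, 0.0225, 0.0302]
tcp_rot: [3.141, 0.001, -3.081]
contact_force: [-1.4, 0.5, 6.3]
opening: 0.149
grasp_force: 97.2
```

Emit:
servo_tool(
  rows=[
    [[0,0,8],[0,0,0],-1],
    [[0,0,25],[0,0,0],-1],
    [[0,0,50],[0,0,0],-1],
    [[0,-20,80],[0,0,0],-1],
    [[0,-45,105],[0,0,0],-1],
  ],
)

```text
clock: 3.48
tcp_pos: [0.4701, -0.0207, 0.1356]
tcp_rot: [3.14, -0.0, -3.076]
contact_force: [0.7, -0.0, -0.9]
opening: 0.151
grasp_force: 97.4
```

Emit:
servo_tool(
  rows=[
    [[0,-25,25],[0,0,0],-1],
    [[0,-50,50],[0,0,0],-1],
    [[0,-75,75],[0,0,0],-1],
    [[0,-92,95],[0,0,0],-1],
    [[0,-98,105],[0,0,0],-1],
  ],
)

```text
clock: 3.9
tcp_pos: [0.4706, -0.1254, 0.2423]
tcp_rot: [-3.138, 0.004, -3.088]
contact_force: [0.5, -1.7, -1.8]
opening: 0.149
grasp_force: 97.6
```

Emit:
servo_tool(
  rows=[
    [[0,0,0],[0,0,0],-1],
    [[0,0,0],[0,0,0],-1],
    [[0,0,0],[0,0,0],-1],
    [[0,0,0],[0,0,0],-1],
    [[0,0,0],[0,0,0],-1],
  ],
)

```text
clock: 4.32
tcp_pos: [0.4697, -0.1189, 0.2378]
tcp_rot: [3.141, -0.003, -3.079]
contact_force: [-0.2, 0.4, -1.5]
opening: 0.149
grasp_force: 97.6
```

Run:
```python
from workcell import arm
from h import *
import pickle
o=arm.get_obs();c=arm.get_calibration("wrist");im=arm.grab_frame("wrist")
pickle.dump(c,open('w2.pkl','wb'))
cv2.imwrite("pics/w2.png",im[:,:,::-1]);print(o['clock'],o['tcp_pos'],o['tcp_rot'],o['contact_force'],o['torque'])
cv2.imwrite("pics/w2b.png",cv2.resize(im[:,:,::-1],(800,600),interpolation=cv2.INTER_CUBIC))
```

```text
4.3167 [ 0.46966184 -0.11892448  0.2377548 ] [ 3.14054595 -0.00319519 -3.07875176] [-0.1595589   0.43371842 -1.53556697] [ 0.02512489  0.05267962 -0.03658792]
```

View pics/w2b.png

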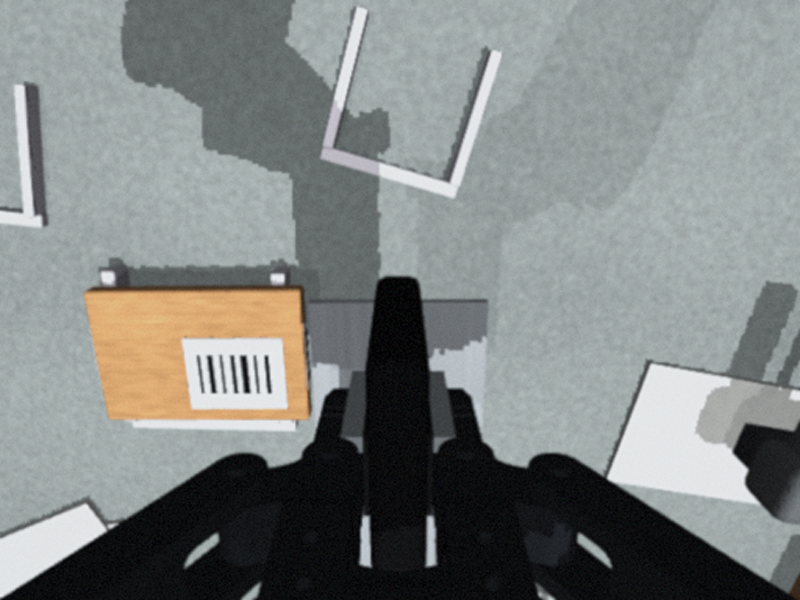

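The wrist view (scaled 800x600) shows the lifter held. The pack top corners are (87,292), (302,290), (310,418) and (108,418). The near rail ends are at (108,270) and (280,267).

Run:
```python
from h import *
import pickle
np.set_printoptions(precision=4,suppress=True)
c=pickle.load(open('w2.pkl','rb'));im=cv2.imread("pics/w2.png")
hsv=cv2.cvtColor(im,cv2.COLOR_BGR2HSV)
m=cv2.inRange(hsv,(8,90,100),(28,255,255));k=cv2.findContours(m,cv2.RETR_EXTERNAL,cv2.CHAIN_APPROX_NONE)[0]
k=max(k,key=cv2.contourArea);h=cv2.convexHull(k)
q=cv2.approxPolyDP(h,6,True)[:,0];print(q)
W=cast(c,h[:,0],.036)[:,:2]
r=cv2.minAreaRect((W*1000).astype(np.float32));print('rect',r)
P=cast(c,q,.036)[:,:2];print(P,P.mean(0))
L=cast(c,np.array([(101,270),(117,270),(272,267),(288,267)])*.64,.022)[:,:2];print('rails',L)
C=cast(c,np.array([(134,429),(297,430)])*.64,.01)[:,:2];print('bar',C)
# right side of pack/left edge yaw
for i in range(len(P)):
    d=P[(i+1)%len(P)]-P[i];print('  len %.3f ang %.1f'%(np.hypot(*d[:2]),np.degrees(np.arctan2(d[1],d[0]))))
```

```text
[[191 185]
 [197 267]
 [ 69 266]
 [ 54 187]]
rect ((558.7571411132812, -252.72219848632812), (99.51054382324219, 150.41038513183594), 3.5516395568847656)
[[ 0.5046 -0.1831]
 [ 0.6025 -0.1758]
 [ 0.6117 -0.3243]
 [ 0.5159 -0.3301]] [ 0.5587 -0.2533]
rails [[ 0.5038 -0.3244]
 [ 0.5031 -0.3129]
 [ 0.4943 -0.2038]
 [ 0.4937 -0.1928]]
bar [[ 0.6391 -0.3192]
 [ 0.6306 -0.1882]]
  len 0.098 ang 4.2
  len 0.149 ang -86.4
  len 0.096 ang -176.5
  len 0.147 ang 94.4
```

Emit:
servo_tool(
  rows=[
    [[-20,-28,0],[0,0,0],-1],
    [[-45,-60,0],[0,0,0],-1],
    [[-70,-95,-10],[0,0,0],-1],
    [[-95,-125,-30],[0,0,0],-1],
    [[-110,-146,-60],[0,0,0],-1],
  ],
)

```text
clock: 4.78
tcp_pos: [0.3608, -0.2692, 0.1826]
tcp_rot: [-3.138, 0.006, -3.083]
contact_force: [1.2, 0.1, -1.7]
opening: 0.151
grasp_force: 97.5
```

Emit:
servo_tool(
  rows=[
    [[0,0,-30],[0,0,0],-1],
    [[0,0,-60],[0,0,0],-1],
    [[0,0,-90],[0,0,0],-1],
    [[0,0,-110],[0,0,0],-1],
    [[0,0,-120],[0,0,0],-1],
  ],
)

```text
clock: 5.2
tcp_pos: [0.3592, -0.2635, 0.0579]
tcp_rot: [3.138, -0.005, -3.081]
contact_force: [-0.1, 0.9, -2.1]
opening: 0.148
grasp_force: 97.7
```

Emit:
servo_tool(
  rows=[
    [[0,0,0],[0,0,0],-1],
    [[0,0,0],[0,0,0],-1],
    [[0,0,0],[0,0,0],-1],
    [[0,0,0],[0,0,0],-1],
    [[0,0,0],[0,0,0],-1],
  ],
)

```text
clock: 5.62
tcp_pos: [0.3624, -0.2661, 0.0622]
tcp_rot: [-3.14, 0.003, -3.081]
contact_force: [-0.2, -0.0, -2.0]
opening: 0.152
grasp_force: 97.7
```

Emit:
servo_tool(
  rows=[
    [[0,0,-5],[0,0,0],-1],
    [[0,0,-10],[0,0,0],-1],
    [[-1,0,-15],[0,0,0],-1],
    [[-1,0,-20],[0,0,0],-1],
    [[-2,0,-23],[0,0,0],-1],
  ],
)

```text
clock: 6.03
tcp_pos: [0.3588, -0.2651, 0.037]
tcp_rot: [3.141, -0.001, -3.081]
contact_force: [0.1, 0.4, -3.2]
opening: 0.151
grasp_force: 97.7
```

Emit:
servo_tool(
  rows=[
    [[0,0,0],[0,0,0],-1],
    [[0,0,0],[0,0,0],-1],
    [[0,0,0],[0,0,0],-1],
    [[0,0,0],[0,0,0],-1],
    [[0,0,0],[0,0,0],-1],
  ],
)

```text
clock: 6.45
tcp_pos: [0.3595, -0.2656, 0.0381]
tcp_rot: [-3.141, 0.001, -3.081]
contact_force: [0.3, -0.7, -1.7]
opening: 0.148
grasp_force: 97.7
```

Run:
```python
from workcell import arm
from h import *
o=arm.get_obs();c=arm.get_calibration("scene");im=arm.grab_frame("scene")
cv2.imwrite("pics/s2.png",im[:,:,::-1]);print(o['clock'],o['tcp_pos'],o['tcp_rot'],o['contact_force'])
t=arm.grab_frame("top")
a=cv2.resize(im[:,:,::-1][140:260,110:270],(800,600),interpolation=cv2.INTER_CUBIC)
cv2.imwrite("pics/s2c.png",a);cv2.imwrite("pics/t2.png",t[:,:,::-1])
```

```text
6.45 [ 0.35947827 -0.26564099  0.03813498] [-3.14131414e+00  5.72958000e-04 -3.08132350e+00] [ 0.28110091 -0.69364876 -1.72164554]
```

View pics/s2c.png

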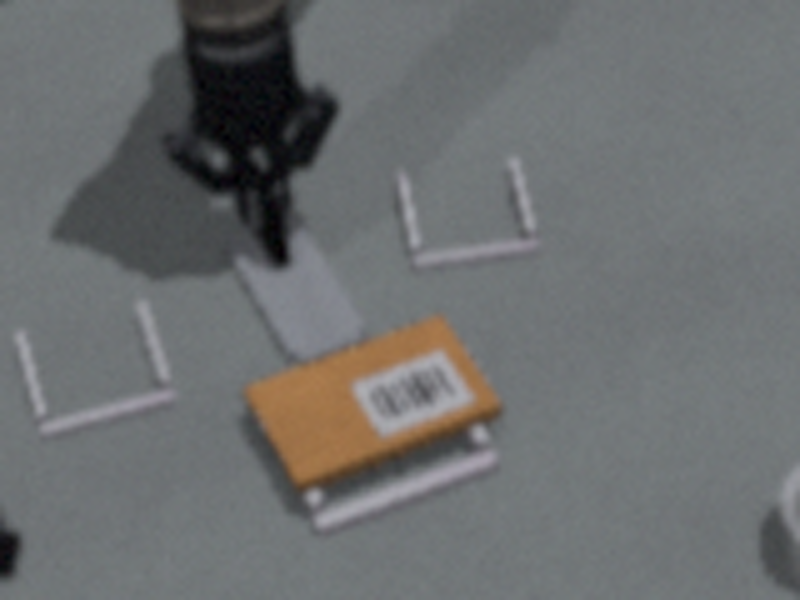

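The blade tip (about (325,340)) sits just in front of the middle of the pack's near edge, level and low. I'll slide it in.

Emit:
servo_tool(
  rows=[
    [[10,0.6,0],[0,0,0],-1],
    [[20,1.2,0],[0,0,0],-1],
    [[30,1.9,0],[0,0,0],-1],
    [[40,2.5,0],[0,0,0],-1],
    [[50,3.1,0],[0,0,0],-1],
  ],
)

```text
clock: 6.97
tcp_pos: [0.411, -0.2621, 0.0379]
tcp_rot: [-3.141, 0.0, -3.08]
contact_force: [-0.9, -0.1, -1.9]
opening: 0.152
grasp_force: 97.7
```

Emit:
servo_tool(
  rows=[
    [[12,0.8,0],[0,0,0],-1],
    [[24,1.6,0],[0,0,0],-1],
    [[36,2.4,0],[0,0,0],-1],
    [[48,3.2,0],[0,0,0],-1],
    [[56,3.7,0],[0,0,0],-1],
  ],
)

```text
clock: 7.38
tcp_pos: [0.4676, -0.2581, 0.0377]
tcp_rot: [-3.141, 0.001, -3.079]
contact_force: [0.4, -0.2, -1.2]
opening: 0.151
grasp_force: 97.7
```

Emit:
servo_tool(
  rows=[
    [[2,0,0],[0,0,0],-1],
    [[4,0,0],[0,0,0],-1],
    [[5,0,0],[0,0,0],-1],
    [[5,0,0],[0,0,0],-1],
    [[5,0,0],[0,0,0],-1],
  ],
)

```text
clock: 7.8
tcp_pos: [0.4695, -0.2589, 0.0379]
tcp_rot: [3.141, -0.001, -3.082]
contact_force: [0.2, 0.3, -1.7]
opening: 0.15
grasp_force: 97.7
```

Emit:
servo_tool(
  rows=[
    [[0,0,4],[0,0,0],-1],
    [[0,0,8],[0,0,0],-1],
    [[0,0,11],[0,0,0],-1],
    [[0,0,13],[0,0,0],-1],
    [[0,0,15],[0,0,0],-1],
  ],
)

```text
clock: 8.22
tcp_pos: [0.4699, -0.2585, 0.0531]
tcp_rot: [3.141, -0.0, -3.081]
contact_force: [0.0, -0.6, -3.1]
opening: 0.154
grasp_force: 97.5
```

Emit:
servo_tool(
  rows=[
    [[0,0,3],[0,0,0],-1],
    [[0,0,7],[0,0,0],-1],
    [[0,0,12],[0,0,0],-1],
    [[0,0,18],[0,0,0],-1],
    [[0,0,25],[0,0,0],-1],
  ],
)

```text
clock: 8.63
tcp_pos: [0.47, -0.2586, 0.0784]
tcp_rot: [3.141, -0.0, -3.081]
contact_force: [-0.2, -0.5, -3.1]
opening: 0.15
grasp_force: 97.5
```

Emit:
servo_tool(
  rows=[
    [[0,0,12],[0,0,0],-1],
    [[0,0,24],[0,0,0],-1],
    [[0,0,36],[0,0,0],-1],
    [[0,0,46],[0,0,0],-1],
    [[0,0,52],[0,0,0],-1],
  ],
)

```text
clock: 9.05
tcp_pos: [0.4711, -0.2594, 0.1322]
tcp_rot: [-3.14, 0.003, -3.081]
contact_force: [0.1, 0.0, -2.4]
opening: 0.15
grasp_force: 97.4
```

Run:
```python
from workcell import arm
from h import *
import pickle
o=arm.get_obs();print(o['clock'],o['tcp_pos'],o['tcp_rot'],o['contact_force'],o['torque'])
c=arm.get_calibration("wrist");im=arm.grab_frame("wrist");pickle.dump(c,open('w3.pkl','wb'))
cv2.imwrite("pics/w3.png",im[:,:,::-1])
t=arm.grab_frame("top")[:,:,::-1];cv2.imwrite("pics/t3.png",t);s=arm.grab_frame("scene")[:,:,::-1];cv2.imwrite("pics/s3.png",s)
a=np.vstack([np.hstack([cv2.resize(t[140:260,260:400],(400,300)),cv2.resize(s[110:260,110:310],(400,300))]),np.hstack([cv2.resize(im[:,:,::-1],(400,300)),cv2.resize(t[140:260,100:260],(400,300))])])
cv2.imwrite("pics/m3.png",a)
```

```text
9.05 [ 0.4711239  -0.25942078  0.13222963] [-3.14010110e+00  2.95359602e-03 -3.08148168e+00] [ 0.12680872  0.01695009 -2.35352908] [-0.01542549  0.13330238 -0.02646972]
```

View pics/m3.png

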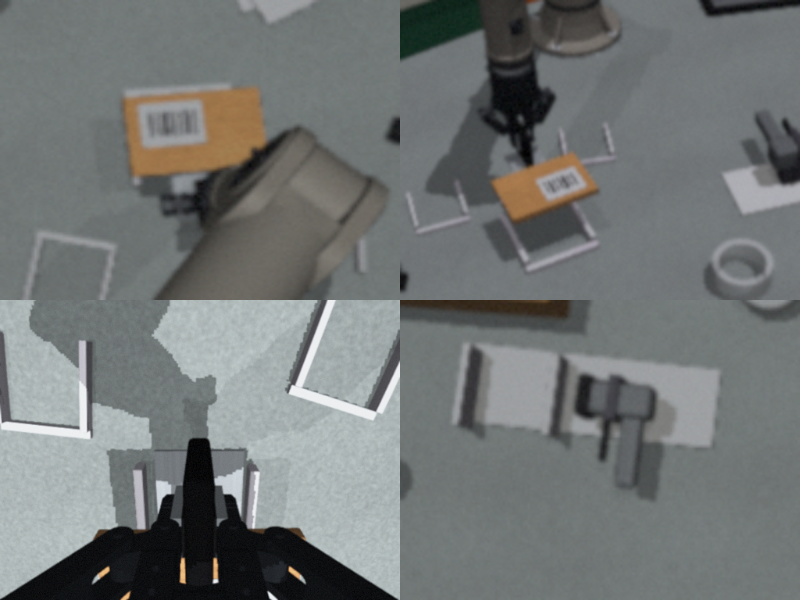

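The pack is up and level on the blade in both the top and scene panels. I'll carry it gently towards the station for a close look at the rest.

Emit:
servo_tool(
  rows=[
    [[0,4,5],[0,0,0],-1],
    [[0,12,12],[0,0,0],-1],
    [[0,24,20],[0,0,0],-1],
    [[0,40,30],[0,0,0],-1],
    [[1,58,40],[0,0,0],-1],
  ],
)

```text
clock: 9.62
tcp_pos: [0.4704, -0.1999, 0.1701]
tcp_rot: [3.141, -0.001, -3.083]
contact_force: [-0.0, -1.0, -4.3]
opening: 0.155
grasp_force: 97.4
```

Emit:
servo_tool(
  rows=[
    [[1,20,10],[0,0,0],-1],
    [[2,42,20],[0,0,0],-1],
    [[4,64,30],[0,0,-0.005],-1],
    [[6,86,40],[0,0,-0.01],-1],
    [[8,108,50],[0,0,-0.02],-1],
  ],
)

```text
clock: 10.03
tcp_pos: [0.4786, -0.0907, 0.2204]
tcp_rot: [3.141, -0.001, -3.101]
contact_force: [-0.2, 0.5, -2.6]
opening: 0.151
grasp_force: 97.4
```

Emit:
servo_tool(
  rows=[
    [[2,22,8],[0,0,-0.015],-1],
    [[4,44,14],[0,0,-0.03],-1],
    [[6,66,18],[0,0,-0.045],-1],
    [[8,88,20],[0,0,-0.06],-1],
    [[9,110,20],[0,0,-0.075],-1],
  ],
)

```text
clock: 10.45
tcp_pos: [0.4881, 0.0192, 0.2406]
tcp_rot: [3.141, 0.001, 3.107]
contact_force: [-0.2, -0.3, -2.8]
opening: 0.154
grasp_force: 97.5
```

Emit:
servo_tool(
  rows=[
    [[0,20,0],[0,0,-0.015],-1],
    [[0,38,0],[0,0,-0.03],-1],
    [[0,54,0],[0,0,-0.045],-1],
    [[0,66,0],[0,0,-0.055],-1],
    [[0,72,0],[0,0,-0.06],-1],
  ],
)

```text
clock: 10.87
tcp_pos: [0.4872, 0.0926, 0.2397]
tcp_rot: [3.14, -0.002, 3.051]
contact_force: [0.6, -0.3, -2.7]
opening: 0.151
grasp_force: 97.4
```

Emit:
servo_tool(
  rows=[
    [[0,2,0],[0,0,0],-1],
    [[0,3,0],[0,0,0],-1],
    [[0,3,0],[0,0,0],-1],
    [[0,3,0],[0,0,0],-1],
    [[0,3,0],[0,0,0],-1],
  ],
)

```text
clock: 11.28
tcp_pos: [0.4883, 0.0912, 0.24]
tcp_rot: [-3.141, 0.0, 3.045]
contact_force: [0.6, 0.2, -2.4]
opening: 0.152
grasp_force: 97.4
```

Run:
```python
from workcell import arm
from h import *
import pickle
o=arm.get_obs();c=arm.get_calibration("wrist");im=arm.grab_frame("wrist");pickle.dump((c,o),open('w4.pkl','wb'))
print(o['clock'],o['tcp_pos'],o['tcp_rot'],o['contact_force'],o['torque'])
cv2.imwrite("pics/w4.png",im[:,:,::-1])
cv2.imwrite("pics/w4b.png",cv2.resize(im[:,:,::-1],(800,600),interpolation=cv2.INTER_CUBIC))
```

```text
11.2833 [0.48828032 0.09116426 0.24000356] [-3.14130303e+00  1.06832975e-04  3.04490079e+00] [ 0.55336099  0.21235074 -2.3933172 ] [ 0.00818807  0.17766035 -0.01041342]
```

View pics/w4b.png

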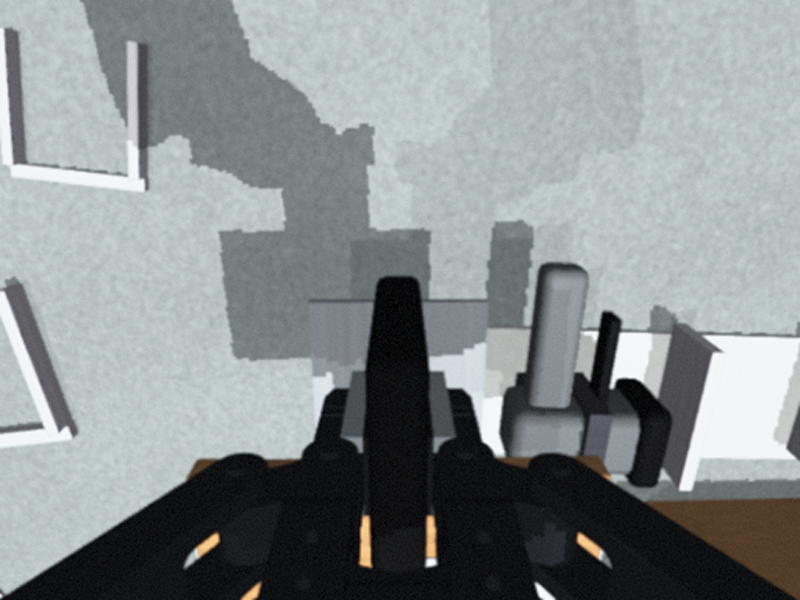

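The wrist view shows the inner rest wall's top strip from (706–722,351) near to (680–694,489) far. The plate's near edge runs along row about 335. The scanner grip runs (562,268)–(553,400) and the trigger (610,315)–(598,395).

Run:
```python
from h import *
import pickle
np.set_printoptions(precision=4,suppress=True)
c,o=pickle.load(open('w4.pkl','rb'));s=.64
f=lambda L,z:cast(c,np.array(L)*s,z)[:,:2]
W=f([(706,352),(722,350),(694,489),(680,490)],.062);print('wall',W,[np.linalg.norm(W[i]-W[(i+1)%4]) for i in range(4)])
n=(W[0]+W[1])/2;g=(W[2]+W[3])/2;d=g-n;yaw=np.arctan2(d[1],d[0]);print('yaw',np.degrees(yaw),np.linalg.norm(d))
mid=(n+g)/2;yv=np.array([-np.sin(yaw),np.cos(yaw)]);print('rest',mid+.06*yv, 'mid',mid)
P=f([(490,327),(798,336)],.006);d=P[1]-P[0];print('plate near edge',P,np.degrees(np.arctan2(-d[0],d[1])))
for yw in(-.12,-.105,-.13):
    yv=np.array([-np.sin(yw),np.cos(yw)]);print(yw,mid+.06*yv)
# grip top z=.082
G=f([(541,270),(587,270),(576,405),(530,405)],.082);print('grip',G)
T=f([(603,315),(619,315),(607,395),(594,395)],.079);print('trig',T)
# pack rear edge: top z and bottom: TCP z-.030+.003
z=o['tcp_pos'][2]-.0302+.003+.014
E_=f([(196,460),(606,460)],z);print('pack rear',E_,np.linalg.norm(E_[1]-E_[0]))
y=o['tcp_rot'][2]-np.pi;a=np.array([np.cos(y),np.sin(y)]);b=np.array([-a[1],a[0]])
for p in E_: q=p-o['tcp_pos'][:2];print('in lifter frame',q@a,q@b)
```

```text
wall [[0.5754 0.2879]
 [0.5751 0.2987]
 [0.6857 0.2895]
 [0.6853 0.2791]] [np.float64(0.010806006486972193), np.float64(0.11093651505256723), np.float64(0.010432476235830405), np.float64(0.11019686485295796)]
yaw -4.67633624426057 0.11056657646716755
rest [0.6353 0.3486] mid [0.6304 0.2888]
plate near edge [[0.5667 0.1536]
 [0.5985 0.3938]] -7.543937573742899
-0.12 [0.6375 0.3483]
-0.105 [0.6366 0.3485]
-0.13 [0.6381 0.3483]
grip [[0.5022 0.1738]
 [0.5048 0.2007]
 [0.5937 0.195 ]
 [0.5907 0.1657]]
trig [[0.5351 0.2118]
 [0.5361 0.2216]
 [0.5904 0.2158]
 [0.5895 0.2075]]
pack rear [[0.514  0.0189]
 [0.5278 0.1596]] 0.14138175503905523
in lifter frame 0.03257431188967413 -0.06941706247207076
in lifter frame 0.03269480026618851 0.0719646412256657
```

Run:
```python
from h import *
import pickle
np.set_printoptions(precision=4,suppress=True)
c,o=pickle.load(open('w4.pkl','rb'));im=cv2.imread("pics/w4.png");g=cv2.GaussianBlur(cv2.cvtColor(im,cv2.COLOR_BGR2GRAY),(3,3),0).astype(float)
def colE(rows,a,b,sgn):   # strongest horizontal-gradient edge per row
    out=[]
    for r in rows:
        d=np.gradient(g[r,a:b])*sgn;i=int(d.argmax());out.append((a+i,r,round(d[i])))
    return out
def line(n,pts,z):
    P=cast(c,[(p[0],p[1]) for p in pts],z)[:,:2];v=cv2.fitLine((P*1000).astype(np.float32),cv2.DIST_HUBER,0,.01,.01).ravel()
    if v[0]*(1 if abs(v[0])>abs(v[1]) else v[1])<0:v[:2]*=-1
    print(n,np.degrees(np.arctan2(v[1],v[0])),v[2:]/1000);return P
print([int(x) for x in g[260,425:470]],[int(x) for x in g[290,420:465]])
e=colE(range(230,308,6),430,460,1);print(e)
line('wall inner-left top edge',e,.062)
e=[]
for col in list(range(395,425,4))+list(range(472,508,4)):
    d=np.gradient(g[200:228,col]);i=int(d.argmax());e.append((col,200+i,round(d[i])))
print(e);line('plate edge',e,.006)
e=[]
for col in range(135,145,3): print([int(x) for x in g[288:306,col]])
hsv=cv2.cvtColor(im,cv2.COLOR_BGR2HSV);m=cv2.inRange(hsv,(5,80,30),(28,255,255));m[:,400:]=0;m[:280]=0
ys,xs=np.where(m[:,:200]);print('pack mask',xs.min(),ys[xs<160].min(), ys[xs==xs.min()+3][:3])
```

```text
[50, 65, 75, 77, 78, 77, 76, 76, 77, 78, 78, 79, 79, 78, 76, 76, 77, 77, 77, 77, 79, 102, 156, 215, 241, 245, 245, 245, 245, 245, 244, 244, 245, 245, 245, 245, 245, 245, 246, 245, 245, 245, 245, 245, 245] [27, 28, 26, 26, 31, 46, 66, 77, 79, 79, 77, 75, 76, 77, 77, 77, 76, 76, 86, 127, 191, 233, 244, 246, 245, 245, 245, 245, 244, 244, 245, 245, 245, 245, 245, 245, 245, 245, 245, 245, 245, 245, 245, 245, 245]
[(454, 230, 54), (453, 236, 56), (451, 242, 54), (450, 248, 57), (449, 254, 52), (447, 260, 56), (446, 266, 53), (444, 272, 57), (443, 278, 52), (441, 284, 58), (440, 290, 53), (438, 296, 58), (437, 302, 53)]
wall inner-left top edge -7.183744 [0.6213 0.2858]
[(395, 213, 18), (399, 212, 42), (403, 212, 41), (407, 213, 38), (411, 213, 36), (415, 213, 44), (419, 213, 32), (423, 213, 29), (472, 215, 44), (476, 215, 35), (480, 215, 42), (484, 215, 46), (488, 215, 47), (492, 215, 36), (496, 215, 36), (500, 216, 38), (504, 216, 44)]
plate edge 82.314384 [0.5886 0.3117]
[199, 199, 200, 198, 180, 139, 93, 65, 48, 34, 22, 17, 16, 17, 16, 13, 13, 16]
[200, 200, 198, 195, 179, 137, 83, 42, 23, 18, 16, 14, 15, 18, 16, 15, 15, 15]
[197, 199, 201, 196, 171, 117, 57, 23, 16, 17, 17, 17, 16, 16, 16, 15, 14, 14]
[196, 196, 185, 151, 94, 44, 20, 15, 16, 16, 16, 17, 19, 19, 18, 17, 17, 18]
pack mask 120 294 [301 302 303]
```

Run:
```python
from h import *
import pickle
np.set_printoptions(precision=4,suppress=True)
c,o=pickle.load(open('w4.pkl','rb'));y=o['tcp_rot'][2]-np.pi;a=np.array([np.cos(y),np.sin(y)]);b=np.array([-a[1],a[0]])
for z in(.2128,.2268):
  for p in cast(c,[(123,294),(388,294)],z)[:,:2]:
    q=p-o['tcp_pos'][:2];print(z,'lifter frame',q@a,q@b)
yw=-.128;ex=np.array([np.cos(yw),np.sin(yw)]);ey=np.array([-ex[1],ex[0]]);rest=np.array([.6384,.3488])
for px in(.086,.088): print('TCP for place',px,rest-px*ex,'standoff',rest-(px+.16)*ex)
im=cv2.imread("pics/w4.png");g=cv2.GaussianBlur(cv2.cvtColor(im,cv2.COLOR_BGR2GRAY),(3,3),0).astype(float)
for r in(190,205,215,225,235,245): print(r,[int(v) for v in g[r,330:405:2]])
```

```text
0.2128 lifter frame 0.04235434995088061 -0.07702918448663643
0.2128 lifter frame 0.042467163514132655 0.0784408620547772
0.2268 lifter frame 0.03233950871773648 -0.07072131740415898
0.2268 lifter frame 0.03244308610195825 0.07202021367932322
TCP for place 0.086 [0.5531 0.3598] standoff [0.3944 0.3802]
TCP for place 0.088 [0.5511 0.36  ] standoff [0.3924 0.3805]
190 [111, 111, 108, 123, 168, 174, 105, 43, 56, 87, 112, 132, 146, 147, 147, 147, 146, 148, 154, 157, 154, 143, 138, 169, 180, 185, 191, 194, 192, 191, 191, 195, 198, 196, 199, 198, 196, 197]
205 [111, 110, 129, 178, 182, 119, 43, 54, 87, 112, 132, 143, 146, 145, 147, 145, 146, 154, 155, 152, 140, 148, 181, 185, 184, 191, 189, 92, 9, 6, 12, 19, 21, 52, 153, 196, 194, 189]
215 [179, 179, 179, 177, 143, 56, 44, 74, 102, 124, 139, 145, 144, 145, 144, 143, 146, 154, 152, 144, 137, 171, 188, 192, 208, 241, 160, 20, 6, 15, 30, 35, 45, 179, 246, 246, 246, 246]
225 [178, 178, 180, 168, 87, 41, 59, 92, 116, 136, 142, 142, 144, 144, 144, 144, 147, 153, 146, 135, 167, 181, 181, 180, 179, 126, 22, 6, 12, 27, 34, 41, 164, 244, 246, 246, 246, 245]
235 [180, 182, 181, 127, 44, 52, 84, 110, 125, 138, 141, 142, 142, 143, 143, 145, 152, 149, 134, 156, 180, 181, 182, 183, 145, 26, 6, 9, 24, 32, 37, 148, 242, 246, 246, 246, 246, 246]
245 [69, 25, 28, 35, 42, 71, 103, 121, 136, 139, 141, 141, 141, 141, 143, 145, 150, 137, 89, 33, 28, 27, 28, 29, 13, 6, 8, 22, 30, 32, 130, 212, 79, 7, 6, 7, 7, 10]
```

Emit:
servo_tool(
  rows=[
    [[1,4,0],[0,0,-0.002],-1],
    [[3,13,0],[0,0,-0.005],-1],
    [[7,28,0],[0,0,-0.008],-1],
    [[11,47,0],[0,0,-0.011],-1],
    [[16,68,0],[0,0,-0.014],-1],
  ],
)

```text
clock: 11.75
tcp_pos: [0.5045, 0.1613, 0.24]
tcp_rot: [3.141, 0.0, 3.031]
contact_force: [0.9, -0.2, -2.5]
opening: 0.15
grasp_force: 97.5
```

Emit:
servo_tool(
  rows=[
    [[5,22,0],[0,0,-0.002],-1],
    [[10,44,0],[0,0,-0.005],-1],
    [[15,66,0],[0,0,-0.008],-1],
    [[20,88,0],[0,0,-0.011],-1],
    [[25,110,0],[0,0,-0.014],-1],
  ],
)

```text
clock: 12.17
tcp_pos: [0.5291, 0.2729, 0.2395]
tcp_rot: [3.141, -0.001, 3.02]
contact_force: [-0.5, 0.2, -2.9]
opening: 0.151
grasp_force: 97.5
```

Emit:
servo_tool(
  rows=[
    [[5,22,0],[0,0,-0.002],-1],
    [[10,44,-5],[0,0,-0.003],-1],
    [[15,65,-15],[0,0,-0.003],-1],
    [[19,81,-30],[0,0,-0.003],-1],
    [[21,90,-45],[0,0,-0.003],-1],
  ],
)

```text
clock: 12.58
tcp_pos: [0.5496, 0.3653, 0.1937]
tcp_rot: [3.139, -0.0, 3.02]
contact_force: [-0.1, 0.6, -4.0]
opening: 0.15
grasp_force: 97.4
```

Emit:
servo_tool(
  rows=[
    [[0,0,-15],[0,0,0],-1],
    [[0,0,-30],[0,0,0],-1],
    [[0,0,-42],[0,0,0],-1],
    [[0,0,-52],[0,0,0],-1],
    [[0,0,-60],[0,0,0],-1],
  ],
)

```text
clock: 13.0
tcp_pos: [0.5498, 0.36, 0.1334]
tcp_rot: [-3.141, -0.001, 3.015]
contact_force: [-0.7, 0.2, -3.0]
opening: 0.153
grasp_force: 97.4
```

Emit:
servo_tool(
  rows=[
    [[0,0,0],[0,0,0],-1],
    [[0,0,0],[0,0,0],-1],
    [[0,0,0],[0,0,0],-1],
    [[0,0,0],[0,0,0],-1],
    [[0,0,0],[0,0,0],-1],
  ],
)

```text
clock: 13.42
tcp_pos: [0.5508, 0.3606, 0.136]
tcp_rot: [3.14, 0.002, 3.016]
contact_force: [0.1, 0.2, -3.4]
opening: 0.155
grasp_force: 97.4
```

Run:
```python
from workcell import arm
from h import *
np.set_printoptions(precision=4,suppress=True)
o=arm.get_obs();print(o['tcp_pos'],o['tcp_rot']);c=arm.get_calibration("top");t=arm.grab_frame("top")[:,:,::-1];cv2.imwrite('pics/t5.png',t)
s=arm.grab_frame("scene")[:,:,::-1];cv2.imwrite('pics/s5.png',s)
a=np.hstack([cv2.resize(t[130:250,90:250],(400,300)),cv2.resize(s[90:240,230:430],(400,300))])
cv2.imwrite('pics/m5.png',a)
m=cv2.inRange(cv2.cvtColor(t,cv2.COLOR_BGR2HSV),(8,80,60),(28,255,255));m[:150]=0;m[260:]=0;m[:,:100]=0;m[:,250:]=0
k=max(cv2.findContours(m,cv2.RETR_EXTERNAL,cv2.CHAIN_APPROX_NONE)[0],key=cv2.contourArea)
W=cast(c,k[:,0],o['tcp_pos'][2]-.0302+.017)[:,:2];print(cv2.minAreaRect((W*1000).astype(np.float32)))
```

```text
[0.5508 0.3606 0.136 ] [3.1401 0.0016 3.0159]
((638.272216796875, 347.981201171875), (149.86253356933594, 100.0469970703125), 83.79573822021484)
```

View pics/m5.png

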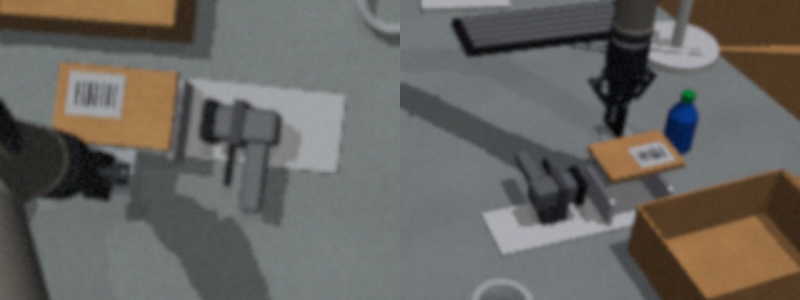

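The pack hovers over the rest, its centre within about 1 mm and 1° of the target, and the scanner and bottle are clear. I'll lower it and draw the lifter out.

Emit:
servo_tool(
  rows=[
    [[0,0,-10],[0,0,0],-1],
    [[0,0,-20],[0,0,0],-1],
    [[0,0,-30],[0,0,0],-1],
    [[0,0,-36],[0,0,0],-1],
    [[0,0,-40],[0,0,0],-1],
  ],
)

```text
clock: 13.93
tcp_pos: [0.549, 0.3597, 0.0925]
tcp_rot: [-3.139, -0.003, 3.016]
contact_force: [0.5, -0.8, -3.0]
opening: 0.15
grasp_force: 97.6
```

Emit:
servo_tool(
  rows=[
    [[0,0,-2],[0,0,0],-1],
    [[0,0,-4],[0,0,0],-1],
    [[0,0,-6],[0,0,0],-1],
    [[0,0,-8],[0,0,0],-1],
    [[0,0,-10],[0,0,0],-1],
  ],
)

```text
clock: 14.35
tcp_pos: [0.5511, 0.3607, 0.0858]
tcp_rot: [3.14, 0.002, 3.016]
contact_force: [0.2, 1.0, -1.2]
opening: 0.15
grasp_force: 97.6
```

Emit:
servo_tool(
  rows=[
    [[0,0,-3],[0,0,0],-1],
    [[0,0,-6],[0,0,0],-1],
    [[0,0,-9],[0,0,0],-1],
    [[0,0,-12],[0,0,0],-1],
    [[0,0,-14],[0,0,0],-1],
  ],
)

```text
clock: 14.77
tcp_pos: [0.5501, 0.3602, 0.0704]
tcp_rot: [-3.141, -0.0, 3.016]
contact_force: [-0.2, 0.3, -1.8]
opening: 0.151
grasp_force: 97.6
```

Emit:
servo_tool(
  rows=[
    [[0,0,0],[0,0,0],-1],
    [[0,0,0],[0,0,0],-1],
    [[0,0,0],[0,0,0],-1],
    [[0,0,0],[0,0,0],-1],
    [[0,0,0],[0,0,0],-1],
  ],
)

```text
clock: 15.18
tcp_pos: [0.5504, 0.3604, 0.0712]
tcp_rot: [3.141, 0.0, 3.016]
contact_force: [0.8, 0.4, -1.4]
opening: 0.151
grasp_force: 97.6
```

Emit:
servo_tool(
  rows=[
    [[-5,0.6,0],[0,0,0],-1],
    [[-15,1.9,0],[0,0,0],-1],
    [[-28,3.6,0],[0,0,0],-1],
    [[-44,5.7,0],[0,0,0],-1],
    [[-60,7.7,0],[0,0,0],-1],
  ],
)

```text
clock: 15.6
tcp_pos: [0.4895, 0.368, 0.071]
tcp_rot: [3.141, 0.0, 3.015]
contact_force: [-0.6, 0.3, -1.7]
opening: 0.154
grasp_force: 97.6
```

Emit:
servo_tool(
  rows=[
    [[-20,2.6,0],[0,0,0],-1],
    [[-40,5.2,0],[0,0,0],-1],
    [[-60,7.7,0],[0,0,0],-1],
    [[-78,10,0],[0,0,0],-1],
    [[-90,11.6,0],[0,0,0],-1],
  ],
)

```text
clock: 16.02
tcp_pos: [0.3974, 0.3803, 0.0709]
tcp_rot: [3.141, -0.002, 3.018]
contact_force: [-0.3, 0.1, -0.7]
opening: 0.15
grasp_force: 97.6
```

Emit:
servo_tool(
  rows=[
    [[0,0,20],[0,0,0],-1],
    [[0,0,45],[0,0,0],-1],
    [[0,0,75],[0,0,0],-1],
    [[0,0,100],[0,0,0],-1],
    [[0,-10,120],[0,0,0],-1],
  ],
)

```text
clock: 16.43
tcp_pos: [0.4004, 0.3723, 0.1935]
tcp_rot: [3.137, 0.002, 3.019]
contact_force: [-0.0, 0.8, -1.9]
opening: 0.149
grasp_force: 97.6
```

Run:
```python
from workcell import arm
from h import *
np.set_printoptions(precision=4,suppress=True)
o=arm.get_obs();print(o['tcp_pos'],o['tcp_rot']);c=arm.get_calibration("top");t=arm.grab_frame("top")[:,:,::-1];cv2.imwrite('pics/t6.png',t)
m=cv2.inRange(cv2.cvtColor(t,cv2.COLOR_BGR2HSV),(8,80,60),(28,255,255));m[:150]=0;m[260:]=0;m[:,:100]=0;m[:,250:]=0
k=max(cv2.findContours(m,cv2.RETR_EXTERNAL,cv2.CHAIN_APPROX_NONE)[0],key=cv2.contourArea)
W=cast(c,k[:,0],.076)[:,:2];print(cv2.minAreaRect((W*1000).astype(np.float32)))
```

```text
[0.4004 0.3723 0.1935] [3.137  0.0021 3.0186]
((636.828369140625, 347.6800231933594), (151.01211547851562, 100.6418228149414), 83.68211364746094)
```

Emit:
servo_tool(
  rows=[
    [[2,-20,0],[0,0,0.01],-1],
    [[6,-45,0],[0,0,0.02],-1],
    [[12,-72,0],[0,0,0.04],-1],
    [[18,-100,0],[0,0,0.06],-1],
    [[24,-128,0],[0,0,0.08],-1],
  ],
)

```text
clock: 16.9
tcp_pos: [0.4243, 0.2401, 0.1906]
tcp_rot: [3.142, 0.0, 3.097]
contact_force: [-0.1, -0.3, -0.9]
opening: 0.148
grasp_force: 97.7
```

Emit:
servo_tool(
  rows=[
    [[6,-28,0],[0,0,0.02],-1],
    [[12,-56,0],[0,0,0.04],-1],
    [[18,-84,0],[0,0,0.06],-1],
    [[24,-112,0],[0,0,0.08],-1],
    [[30,-140,0],[0,0,0.1],-1],
  ],
)

```text
clock: 17.32
tcp_pos: [0.4542, 0.0999, 0.1907]
tcp_rot: [3.141, 0.0, -3.087]
contact_force: [1.1, 0.9, -0.3]
opening: 0.15
grasp_force: 97.7
```

Emit:
servo_tool(
  rows=[
    [[5,-25,0],[0,0,0.01],-1],
    [[9,-46,-15],[0,0,0.01],-1],
    [[13,-63,-35],[0,0,0.01],-1],
    [[16,-73,-60],[0,0,0.01],-1],
    [[16,-77,-85],[0,0,0.01],-1],
  ],
)

```text
clock: 17.73
tcp_pos: [0.4713, 0.0216, 0.1056]
tcp_rot: [-3.14, 0.003, -3.082]
contact_force: [-0.0, 0.3, -2.1]
opening: 0.146
grasp_force: 97.7
```

Emit:
servo_tool(
  rows=[
    [[0,0,-20],[0,0,0],-1],
    [[0,0,-38],[0,0,0],-1],
    [[0,0,-50],[0,0,0],-1],
    [[0,0,-58],[0,0,0],-1],
    [[0,0,-64],[0,0,0],-1],
  ],
)

```text
clock: 18.15
tcp_pos: [0.4697, 0.0244, 0.041]
tcp_rot: [-3.141, -0.001, -3.078]
contact_force: [0.4, -0.1, -1.3]
opening: 0.153
grasp_force: 97.7
```

Emit:
servo_tool(
  rows=[
    [[0,0,0],[0,0,0],-1],
    [[0,0,0],[0,0,0],-1],
    [[0,0,0],[0,0,0],-1],
    [[0,0,0],[0,0,0],-1],
    [[0,0,0],[0,0,0],-1],
  ],
)

```text
clock: 18.57
tcp_pos: [0.4709, 0.0247, 0.0426]
tcp_rot: [3.141, 0.002, -3.077]
contact_force: [0.2, 0.1, -1.7]
opening: 0.151
grasp_force: 97.7
```

Lower the last 12 mm, release, and rise.

Emit:
servo_tool(
  rows=[
    [[0,0,-4],[0,0,0],-1],
    [[0,0,-8],[0,0,0],-1],
    [[0,0,-10],[0,0,0],-1],
    [[0,0,-11.5],[0,0,0],-1],
    [[0,0,-12],[0,0,0],-1],
  ],
)

```text
clock: 18.98
tcp_pos: [0.4696, 0.0248, 0.0302]
tcp_rot: [3.141, -0.002, -3.077]
contact_force: [-4.4, 0.9, 9.0]
opening: 0.149
grasp_force: 99.1
```

Emit:
servo_tool(
  rows=[
    [[0,0,0],[0,0,0],-1],
    [[0,0,0],[0,0,0],-1],
    [[0,0,0],[0,0,0],-0.5],
    [[0,0,0],[0,0,0],0],
    [[0,0,0],[0,0,0],0.5],
  ],
)

```text
clock: 19.4
tcp_pos: [0.4707, 0.0246, 0.0299]
tcp_rot: [-3.141, 0.001, -3.077]
contact_force: [1.0, 0.8, 0.1]
opening: 0.522
grasp_force: 0.0
```

Emit:
servo_tool(
  rows=[
    [[0,0,0],[0,0,0],1],
    [[0,0,0],[0,0,0],1],
    [[0,0,0],[0,0,0],1],
    [[0,0,0],[0,0,0],1],
    [[0,0,0],[0,0,0],1],
  ],
)

```text
clock: 19.82
tcp_pos: [0.4703, 0.0246, 0.0299]
tcp_rot: [-3.142, 0.0, -3.077]
contact_force: [0.2, -0.4, -0.3]
opening: 0.998
grasp_force: 0.0
```

Emit:
servo_tool(
  rows=[
    [[0,0,15],[0,0,0],1],
    [[0,0,40],[0,0,0],1],
    [[0,0,75],[0,0,0],1],
    [[0,0,115],[0,0,0],1],
    [[0,0,155],[0,0,0],1],
  ],
)

```text
clock: 20.23
tcp_pos: [0.4694, 0.0244, 0.1861]
tcp_rot: [-3.141, -0.001, -3.078]
contact_force: [1.7, -0.1, -0.6]
opening: 0.998
grasp_force: 0.0
```

Emit:
servo_tool(
  rows=[
    [[8,15,0],[0,0,-0.02],1],
    [[20,42,0],[0,0,-0.05],1],
    [[34,72,0],[0,0,-0.09],1],
    [[48,102,0],[0,0,-0.13],1],
    [[62,130,0],[0,0,-0.16],1],
  ],
)

```text
clock: 20.65
tcp_pos: [0.5325, 0.1567, 0.185]
tcp_rot: [3.141, -0.0, 3.045]
contact_force: [0.9, -0.3, -0.2]
opening: 0.999
grasp_force: 0.0
```

Emit:
servo_tool(
  rows=[
    [[10,18,0],[0,0,-0.02],1],
    [[15,29,0],[0,0,-0.033],1],
    [[17,33,0],[0,0,-0.033],1],
    [[17,33,0],[0,0,-0.033],1],
    [[17,33,0],[0,0,-0.033],1],
  ],
)

```text
clock: 21.07
tcp_pos: [0.549, 0.1856, 0.1849]
tcp_rot: [-3.14, -0.0, 3.011]
contact_force: [-0.7, -0.1, -0.0]
opening: 0.999
grasp_force: 0.0
```

Emit:
servo_tool(
  rows=[
    [[0,0,0],[0,0,0],1],
    [[0,0,0],[0,0,0],1],
    [[0,0,0],[0,0,0],1],
    [[0,0,0],[0,0,0],1],
    [[0,0,0],[0,0,0],1],
  ],
)

```text
clock: 21.48
tcp_pos: [0.5492, 0.1873, 0.1851]
tcp_rot: [3.141, 0.0, 3.012]
contact_force: [0.9, -0.6, 0.1]
opening: 1.0
grasp_force: 0.0
```

Run:
```python
from workcell import arm
from h import *
import pickle
np.set_printoptions(precision=4,suppress=True)
o=arm.get_obs();c=arm.get_calibration("wrist");im=arm.grab_frame("wrist")[:,:,::-1];pickle.dump((c,o),open('w7.pkl','wb'))
cv2.imwrite("pics/w7.png",im);print(o['clock'],o['tcp_pos'],o['tcp_rot'])
t=arm.grab_frame("top")[:,:,::-1];cv2.imwrite('pics/t7.png',t)
cv2.imwrite("pics/w7b.png",cv2.resize(im,(800,600),interpolation=cv2.INTER_CUBIC))
yw=-.128;ex=np.array([np.cos(yw),np.sin(yw)]);ey=np.array([-ex[1],ex[0]])
print(proj(c,[[*(.5204*ex+v*ey),.079] for v in(.2361,.2641,.2882)])*1.5625)
```

```text
21.4833 [0.5492 0.1873 0.1851] [3.1413 0.0001 3.0123]
[[356.506  287.0779]
 [414.2656 286.9631]
 [463.9405 286.869 ]]
```

View pics/w7b.png

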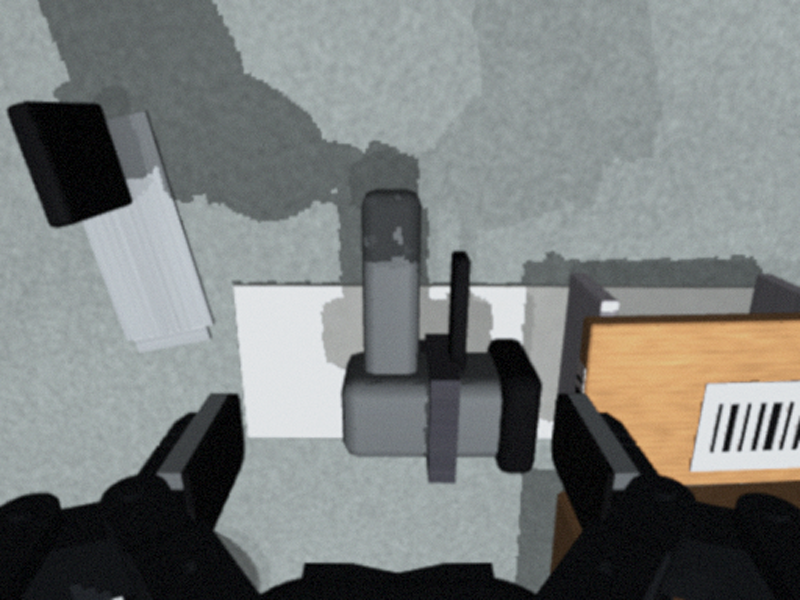

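The wrist view shows the grip between columns 363–418 and the trigger's outer face at col 468, tip at row 252. That is about 2.5 mm right of my prediction, so I'll shift +2.8 mm in y. The lifter lies flat on the bench and the pack sits square on the rest. I'll descend around the grip and trigger.

Emit:
servo_tool(
  rows=[
    [[0,2.8,-20],[0,0,0],1],
    [[0,2.8,-45],[0,0,0],1],
    [[0,2.8,-70],[0,0,0],1],
    [[0,2.8,-90],[0,0,0],1],
    [[0,2.8,-105],[0,0,0],1],
  ],
  squeeze=30,
)

```text
clock: 22.0
tcp_pos: [0.548, 0.1903, 0.0778]
tcp_rot: [-3.14, -0.002, 3.013]
contact_force: [0.1, -0.5, -0.1]
opening: 0.997
grasp_force: 0.0
```

Emit:
servo_tool(
  rows=[
    [[0,0,-10],[0,0,0],1],
    [[0,0,-20],[0,0,0],1],
    [[0,0,-28],[0,0,0],1],
    [[0,0,-31],[0,0,0],1],
    [[0,0,-31],[0,0,0],1],
  ],
)

```text
clock: 22.42
tcp_pos: [0.5491, 0.1904, 0.0485]
tcp_rot: [-3.141, -0.001, 3.013]
contact_force: [-0.4, -0.3, -1.3]
opening: 1.005
grasp_force: 0.0
```

Emit:
servo_tool(
  rows=[
    [[0,0,0],[0,0,0],0.8],
    [[0,0,0],[0,0,0],0.6],
    [[0,0,0],[0,0,0],0.4],
    [[0,0,0],[0,0,0],0.2],
    [[0,0,0],[0,0,0],0.1],
  ],
)

```text
clock: 22.83
tcp_pos: [0.5501, 0.1934, 0.0503]
tcp_rot: [3.137, 0.002, 3.015]
contact_force: [-0.5, 3.4, 3.0]
opening: 0.554
grasp_force: 2.6
```

Emit:
servo_tool(
  rows=[
    [[0,0,0],[0,0,0],0],
    [[0,0,0],[0,0,0],-0.1],
    [[0,0,0],[0,0,0],-0.3],
    [[0,0,0],[0,0,0],-0.5],
    [[0,0,0],[0,0,0],-0.5],
  ],
)

```text
clock: 23.25
tcp_pos: [0.5498, 0.1911, 0.0507]
tcp_rot: [3.14, 0.001, 3.015]
contact_force: [-2.6, 1.3, 8.8]
opening: 0.485
grasp_force: 30.2
```

Emit:
servo_tool(
  rows=[
    [[0,0,0],[0,0,0],-0.6],
    [[0,0,0],[0,0,0],-0.6],
    [[0,0,0],[0,0,0],-0.6],
    [[0,0,0],[0,0,0],-0.6],
    [[0,0,0],[0,0,0],-0.6],
  ],
)

```text
clock: 23.67
tcp_pos: [0.5498, 0.1911, 0.0508]
tcp_rot: [3.14, 0.001, 3.014]
contact_force: [-3.2, 1.4, 9.1]
opening: 0.489
grasp_force: 30.2
```

The opening of 41.4 mm under 30 N matches fully home (52 − 11 mm). I'll squeeze a bit harder to be sure, then let go.

Emit:
servo_tool(
  rows=[
    [[0,0,0],[0,0,0],-0.8],
    [[0,0,0],[0,0,0],-0.8],
    [[0,0,0],[0,0,0],-0.8],
    [[0,0,0],[0,0,0],-0.8],
    [[0,0,0],[0,0,0],-0.8],
  ],
  squeeze=50,
)

```text
clock: 24.08
tcp_pos: [0.5498, 0.1908, 0.0509]
tcp_rot: [3.14, 0.001, 3.015]
contact_force: [-3.2, 0.3, 9.0]
opening: 0.478
grasp_force: 49.5
```

Emit:
servo_tool(
  rows=[
    [[0,0,0],[0,0,0],0],
    [[0,0,0],[0,0,0],0.4],
    [[0,0,0],[0,0,0],0.8],
    [[0,0,0],[0,0,0],1],
    [[0,0,0],[0,0,0],1],
  ],
)

```text
clock: 24.5
tcp_pos: [0.5489, 0.1888, 0.0484]
tcp_rot: [-3.139, -0.001, 3.012]
contact_force: [0.4, -0.0, 0.3]
opening: 0.997
grasp_force: 0.0
```

Emit:
servo_tool(
  rows=[
    [[0,0,0],[0,0,0],1],
    [[0,0,0],[0,0,0],1],
    [[0,0,0],[0,0,0],1],
    [[0,0,0],[0,0,0],1],
    [[0,0,0],[0,0,0],1],
  ],
)

```text
clock: 24.92
tcp_pos: [0.5492, 0.1903, 0.0489]
tcp_rot: [-3.141, -0.0, 3.013]
contact_force: [-0.3, -0.1, -0.3]
opening: 1.003
grasp_force: 0.0
```

Emit:
servo_tool(
  rows=[
    [[0,0,15],[0,0,0],1],
    [[0,0,40],[0,0,0],1],
    [[0,0,75],[0,0,0],1],
    [[0,0,110],[0,0,0],1],
    [[0,0,145],[0,0,0],1],
  ],
)

```text
clock: 25.33
tcp_pos: [0.5488, 0.1901, 0.1953]
tcp_rot: [-3.141, -0.001, 3.013]
contact_force: [0.8, 0.5, 0.8]
opening: 0.991
grasp_force: 0.0
```

Emit:
servo_tool(
  rows=[
    [[-30,0,10],[0,0,0],1],
    [[-60,0,20],[0,0,0],1],
    [[-90,0,20],[0,0,0],1],
    [[-110,0,20],[0,0,0],1],
    [[-120,0,20],[0,0,0],1],
  ],
)

```text
clock: 25.75
tcp_pos: [0.4266, 0.1907, 0.214]
tcp_rot: [3.14, -0.002, 3.015]
contact_force: [-0.5, -0.2, 0.2]
opening: 1.0
grasp_force: 0.0
```

Run:
```python
from workcell import arm
from h import *
np.set_printoptions(precision=4,suppress=True)
o=arm.get_obs();print(o['clock'],o['tcp_pos'],o['contact_force']);c=arm.get_calibration("top");t=arm.grab_frame("top")[:,:,::-1];cv2.imwrite('pics/t8.png',t)
m=cv2.inRange(cv2.cvtColor(t,cv2.COLOR_BGR2HSV),(8,80,60),(28,255,255));m[:150]=0;m[260:]=0;m[:,:100]=0;m[:,250:]=0
k=max(cv2.findContours(m,cv2.RETR_EXTERNAL,cv2.CHAIN_APPROX_NONE)[0],key=cv2.contourArea)
print(cv2.minAreaRect((cast(c,k[:,0],.076)[:,:2]*1000).astype(np.float32)))
d=cv2.absdiff(t,cv2.imread('pics/top0.png')).max(2)
for n,(x0,x1,y0,y1) in dict(tape=(228,268,110,150),bottle=(62,102,190,222),stapler=(390,442,182,214),lifter=(228,256,184,214),trigger=(176,188,186,206)).items(): print(n,(d[y0:y1,x0:x1]>40).sum())
```

```text
25.75 [0.4266 0.1907 0.214 ] [-0.4684 -0.1854  0.1725]
((637.3899536132812, 347.57647705078125), (151.1875, 99.12781524658203), 83.50357055664062)
tape 0
bottle 0
stapler 0
lifter 0
trigger 0
```

```bash
python3 -c "
from workcell import arm
print(arm.job_done())"
```

```text
the job is handed in; nothing more can be done
None
```

Handed in at 25.8 s of the 64 s allowed: the pack is on the rest within about 1.5 mm and 1° of centred and square, the lifter lies back flat on the bench, the trigger was squeezed fully home and released, and the tape roll, bottle and stapler have not moved.

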